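Clamp the negative carrier in the light box until the ratchet clicks

ROBOT

A 7-joint arm with a two-finger parallel gripper is mounted at the origin on the work surface. World frame = base frame: x ahead of the robot, y to its left, z up, the work surface at z = 0. Lengths are in m, angles in degrees, forces in N, time in s.
With the tool pointing down it reaches from about 0.425 to 0.875 m from the base axis. Payload 4.7 kg.
Tool frame: the origin (TCP) lies at the very end of the fingers, on their centre line; the grasp point (between the pads) lies 19 mm behind it; z points along the fingers, y is the direction in which the jaws open and shut (so a half turn about z gives the same grasp; the last joint's range is limited). The gripper opens to 87 mm and grips with 3 to 60 N. Pads are 19 mm wide; open, the fingers measure 117 mm over their backs; the gripper's body (75 mm by 190 mm) begins 51 mm behind the grasp point.
Start: joints at [-64.108, 18.392, -4.016, 83.108, 1.295, 78.541, -3.26], TCP at [0.276, 0.589, 0.223] pointing down, gripper open.
Joint ranges: [-163.93, 163.93], [-17.29, 119.83], [-79.2, 71.16], [3.27, 140.29], [-89.18, 269.18], [5.43, 117.66], [-154.24, 154.24]. Speed limits (degrees/s): [147.25, 147.25, 180, 180, 180, 180, 180].

INTERFACE

Orientations are given as a 3x3 rotation matrix whose columns are the frame's x, y, z axes.
In Python, from rig import env, jaws, sense, snapshot, order, finder gives the robot as it stands. Calls block until the motion is done:
- env.move_pose(position, orientation): joint-space move of the TCP to a pose.
- env.servo_line(position, frame=None, speed=0.15): straight line of the TCP; frame=None keeps the orientation; speed is the mean speed in m/s.
- env.goto_joints(angles): joint-space move.
- jaws.grip(opening, strength=None): finger opening in m; strength is the grip in N (None keeps the last); returns when the fingers have stopped.
- env.wait(seconds).
- env.solve_ik(position, orientation): joint angles nearest the present ones, or None.
- sense(): the state.
- snapshot(name): name is "scene" or "side" or "wrist"; returns a dict with "pixels" (420x560x3 uint8, red, green, blue), "fx", "fy", "cx", "cy" (pixels), "rvec" (rotation vector, rad) and "tvec" (3), from world to camera coordinates, as OpenCV has them. Camera axes: x right, y down, z forward; pixel columns grow to the right and rows downward; lengths in m; the calibration is good to about 2 mm. A picture is of the moment at which its call begins. There is no depth.
A pose or a line that the arm cannot do raises env.MotionError and nothing moves.
- order.hand_in(): hands the job in, once; it reports no verdict.
Trained networks look in the newest picture that a camera, given by its name, has taken for a name from the list of things; names that differ only in an ending like _2 or _b are one class to them, and where a whole thing is asked for, a point or a joint stands for the part that bears it (a point fixed in the world has none). Each returns a list of dicts, best first, with "conf" (0 to 1); they miss things now and then, are a little off and sometimes report something else, mostly with a low value. They report only what shows in the picture. A call takes as long as a camera call.
- finder.boxes_of(camera, query): "bbox" ([centre column, centre row, width, height] in pixels, round what is visible of it).
- finder.outline_of(camera, query): "pixels" (420x560 bool, what is visible of it) and "bbox" ([centre column, centre row, width, height] in pixels, round what is visible of it).
The state is a dict: "clock": time; "qpos": joint angles; "qd": joint speeds; "effort": joint torques, N m; "tool_pos": TCP position; "ee_rot": TCP orientation; "ft_force": force on the tool from outside, world axes, zero at the start; "wrist_torque": the same for the moment, N m; "finger_gap": finger opening in m.
Only numpy, scipy, OpenCV 4.12 (cv2) and the standard library are available. Lean on these libraries where they do the work, as an engineer would, in place of code of your own. Each camera call takes 0.05 s, during which the arm holds its last target. There are 200 camera calls.

TASK

Slide the aluminium negative carrier with the red handle into the slot of the blue light box, gently, until it rests fully home against the orange backstop, then turn the black clamp knob clockwise until its ratchet slips and clicks, and stop at once: one click is enough, three are the most allowed. Let go of everything, leave the carrier flat, home and clamped, and do not disturb the other things on the bench.

Things in the scene. Friction and masses are not known exactly. Their poses are not given: they have to be found in the camera images.
- carrier: Loose negative carrier, 160 g: a bare aluminium plate 130 (x) by 70 (y) by 5 mm thick, lying flat, with a small dark film window and an upright red handle block. Origin: centre of its underside; +x points along the plate from the handle end to the nose that goes into the slot first, z up.
- carrier_tab (a point): Grip point on the carrier's red handle: block 30 (x) by 12 (y) by 42 mm tall standing on the plate, centred 30 mm behind the plate's centre (at x = -30 mm); top 47 mm above the plate's underside, this point 35 mm above it. Best pinched across y. Axes as the carrier's.
- carrier_nose (a point): Middle of the carrier's nose edge, 65 mm ahead of its centre, 2.5 mm above its underside. Axes as the carrier's.
- lightbox: Fixed blue film-copying light box, 240 by 150 mm. Origin: on the bench, below the point where the carrier's centre lies when home. The carrier slides along its +x, roughly away from the robot. Its flat bed is 35 mm above the bench and reaches from x = -140 to +100 mm. The carrier can be set flat on the bed with its centre at x = -70 mm, nose in the flare, then slid 70 mm in.
- slot (a point): Centre of the narrow slot's mouth on the bed, at x = +20 mm of the light box (axes alike), 35 mm above the bench. Two aluminium guide rails, 7 mm high, leave a slot 72.4 mm wide from here to the backstop 45 mm further in; towards the robot they flare outwards at 10 degrees each for 50 mm, to a gap of about 90 mm.
- bridge (a point): Middle of the top of the aluminium bridge that stands across the slot at x = +45 mm of the light box and carries the clamp: 30 mm deep (x), 116 mm wide (y), its bar from 61 to 75 mm above the bench; its two legs stand outside the rails. Axes as the light box's.
- backstop: Orange bar, 10 mm (x) by 84 mm (y) by 7 mm high, fixed on the bed across the end of the slot; its near face is at x = +65 mm of the light box, where the nose of the carrier stops. Origin: centre of its underside. The carrier must not be pressed against it with more than 20 N.
- foot: Rubber clamp foot, disc 24 mm across and 7 mm thick, under the bridge at x = +45 mm of the light box; origin: centre of its underside. It goes straight down 1.9 mm per radian (12 mm per turn) of the clamp screw and starts 2 to 5 mm above the top of a loaded carrier; which it is cannot be measured well enough to tell how far to turn.
- screw: Clamp screw, seen as a steel collar 56 mm across, 5 mm thick, 76 to 81 mm above the bench, under the knob, with a red line along its +x. Origin on the vertical knob axis at x = +45 mm, y = 0 of the light box. Turned by the knob; clockwise from above lowers the foot. After 1.2 to 2.5 rad it seats with the foot pressed on the carrier and turns no further.
- knob_grip (a point): Point on the vertical axis of the black fluted ratchet knob, 106 mm above the bench, at the height to grip. The knob is round, 46 mm across, from 82 to 118 mm above the bench, stays at one height, and may be gripped at any yaw and regripped as often as needed; it stays where it is left. It drives the screw through a torque limiter that slips alike both ways.
- knob: The knob; origin on its axis, underside, x along its white line. Running the screw down takes 0.25 N m while moving, 0.15 when stopped. Once it has seated, the torque climbs to 0.4 N m (0.3 if stopped), then changes sign: the knob pulls the hand on, clockwise, with about 0.2 N m, into the next notch: one click. Clicks come every 30 degrees (0.52 rad) of slip. Let go, it settles into a notch.
- knob_mark (a point): Outer end of the white line on the knob's top, 21 mm from the axis, 118 mm above the bench. The frame turns with the knob, x along the line. At the start the white line stands right above the red line of the collar; each click puts it 30 degrees further clockwise of the red line.
- carrier_b: Another carrier, not to be used or moved: same shape and size, black plate with a grey handle. Origin: centre of its underside.
- tank: Bystander: black film-developing tank, 90 mm across, 110 mm tall. Origin: centre of its underside.
- beaker: Bystander: blue plastic beaker, 72 mm across, 90 mm tall. Origin: centre of its underside.
- fixer: Bystander: amber bottle with white cap, 66 mm across, 170 mm tall. Origin: centre of its underside.
- loupe: Bystander: grey loupe, 44 mm across, 42 mm tall. Origin: centre of its underside.
- canister: Bystander: yellow film canister, 32 mm across, 50 mm tall. Origin: centre of its underside.
- brush: Bystander: dusting brush lying on the bench. Origin: its underside, near its middle.

How it is judged (in metres and radians):
On the way, in this order (a step that is already met when the one before it is completed fails the run):
1. the carrier with the red handle lies flat in the slot with its nose within 2 mm of the backstop (x of carrier_nose in the frame of lightbox between 0.063 and 0.067 m and z of carrier_nose in the frame of lightbox below 0.0395 m and z of carrier in the frame of lightbox below 0.037 m and y of carrier_nose in the frame of lightbox between -0.004 and 0.004 m), for 0.2 s.
2. with the carrier home, the knob has slipped one to three clicks on the seated screw and the foot presses on the carrier (all of step 1 and y of knob_mark in the frame of screw below -0.00819 m and x of knob_mark in the frame of screw above -0.005376 m and contact force between foot and carrier above 1.5 N), for 0.2 s.
At the end, for the whole second after the job is handed in: The carrier lies flat between the rails, nose within 2 mm of the backstop, at rest and released; the foot presses on it (over 1.5 N); the white line of the knob stands 1 to 3 clicks (30 to 90 degrees, 7 less or 15 more allowed) clockwise of the red line (all of step 2 and linear speed of carrier below 0.01 m/s and contact force between carrier and the fingers below 0.1 N); the robot touches nothing.
It fails at once if the knob is turned past three clicks (more than 105 degrees of slip), or slipped backwards as far (x of knob_mark in the frame of screw below -0.005376 m).
It fails at once if the knob is slipped backwards a click (y of knob_mark in the frame of screw above 0.00819 m and x of knob_mark in the frame of screw above -0.005376 m).
It fails at once if the carrier is pressed against the backstop with more than 20 N (contact force between carrier and backstop above 20 N).
It fails at once if another thing on the bench is moved by more than 15 mm or tipped (distance of any of carrier_b, tank, beaker, fixer, loupe, canister, brush from where it was at the start of the episode above 0.015 m or angle between any of carrier_b, tank, beaker, fixer, loupe, canister, brush's own z axis and vertical above 0.3 rad).
It also fails if it takes over 72 s, if anything falls off the work surface, if the arm or the gripper's body presses on something with over 40 N, if the wrist force passes 120 N, or if a joint passes its speed limit or range.

## Working session

There is one attempt and no reset: what is moved stays moved. The work goes in short steps, each a Python script; the robot and the scene stay as the last script left them, time stands still between calls to the robot, and variables do not carry over. Pictures are saved under pics/ and viewed, about 8 in all and at most 12, crops included, and the job is handed in when it is done.

```bash
ls; mkdir -p pics; python3 - <<'E'
from rig import env,jaws,sense,snapshot,order,finder
import cv2,numpy as np
s=sense();print(s)
ims=[]
for c in("scene","side"):
    d=snapshot(c);ims.append(d["pixels"])
    print(c,d["fx"],d["cx"],d["rvec"],d["tvec"])
    cv2.imwrite(f"pics/{c}0.png",d["pixels"][:,:,::-1])
    for n in("carrier","carrier_tab","lightbox","bridge","backstop","knob","screw","tank","beaker","fixer","loupe","canister","brush"):
        print(n,[(round(b["conf"],2),np.round(b["bbox"]).tolist()) for b in finder.boxes_of(c,n)[:3]])
E
```

```text
pics
{'clock': 0.0, 'qpos': array([-64.10821596,  18.43793037,  -4.01497528,  83.17527916,
         1.29371377,  78.54094388,  -3.25942379]), 'qd': array([ 0.00497568, -0.05998306, -0.01230499, -0.06489205,  0.00553407,
        0.08115256, -0.01698192]), 'effort': array([-3.73310002e-05, -4.91282988e+01, -4.03929306e-01, -3.12531388e+01,
       -6.40424690e-02,  4.35093138e-02,  1.66163468e-04]), 'tool_pos': array([0.27537222, 0.58817041, 0.22147093]), 'ee_rot': array([[-9.05700316e-01,  4.23917919e-01, -7.31657967e-04],
       [ 4.23918543e-01,  9.05698614e-01, -1.75770351e-03],
       [-8.24604061e-05, -1.90211600e-03, -9.99998188e-01]]), 'ft_force': array([0.5572567 , 0.32369753, 1.07017267]), 'wrist_torque': array([ 0.03692796,  0.02920371, -0.00133464]), 'finger_gap': 0.08706820845359299}
scene 499.37778375635787 286.2784593107995 [ 2.30010315  1.23701302 -0.36672628] [-0.31223629 -0.38729025  1.61293638]
carrier [(0.75, [363.0, 140.0, 46.0, 35.0]), (0.55, [318.0, 170.0, 38.0, 44.0])]
carrier_tab []
lightbox [(0.76, [238.0, 239.0, 112.0, 92.0]), (0.58, [418.0, 169.0, 32.0, 51.0]
[... 819 characters left out ...]
_tab [(0.7, [296.0, 385.0, 74.0, 50.0])]
lightbox [(0.87, [315.0, 204.0, 87.0, 57.0])]
bridge [(0.81, [313.0, 202.0, 91.0, 54.0]), (0.71, [296.0, 386.0, 74.0, 49.0]), (0.53, [266.0, 254.0, 18.0, 25.0])]
backstop [(0.57, [284.0, 203.0, -1.0, 13.0]), (0.5, [294.0, 384.0, 73.0, 49.0])]
knob [(0.63, [290.0, 187.0, 20.0, 19.0])]
screw [(0.72, [294.0, 184.0, 20.0, 25.0])]
tank [(0.63, [222.0, 231.0, 44.0, 55.0])]
beaker [(0.74, [196.0, 291.0, 33.0, 48.0]), (0.39, [290.0, 186.0, 22.0, 19.0])]
fixer [(0.97, [191.0, 341.0, 44.0, 70.0])]
loupe [(0.9, [264.0, 255.0, 18.0, 22.0])]
canister [(0.62, [240.0, 292.0, 11.0, 28.0])]
brush [(0.62, [358.0, 160.0, 61.0, 21.0]), (0.52, [196.0, 290.0, 36.0, 48.0])]
```

```bash
python3 - <<'E'
import cv2,numpy as np
a=cv2.imread("pics/scene0.png")[110:320,90:460];b=cv2.imread("pics/side0.png")[140:420,150:420]
a=cv2.resize(a,None,fx=2,fy=2,interpolation=2);cv2.imwrite("pics/a.png",a)
b=cv2.resize(b,None,fx=2.1,fy=2.1,interpolation=2);cv2.imwrite("pics/b.png",b)
E
```

```text
(no output)
```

View pics/a.png

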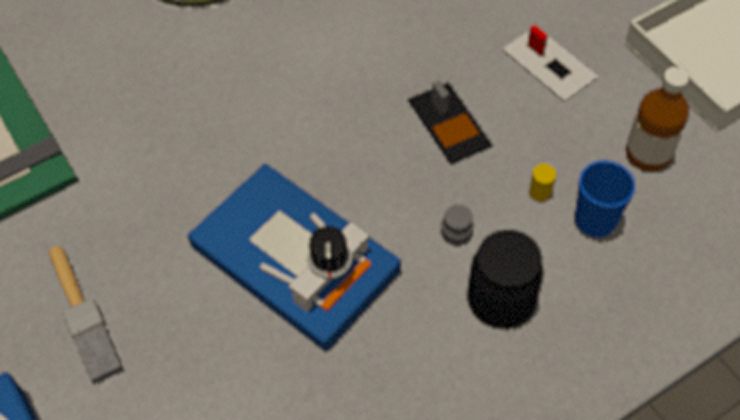

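View pics/b.png

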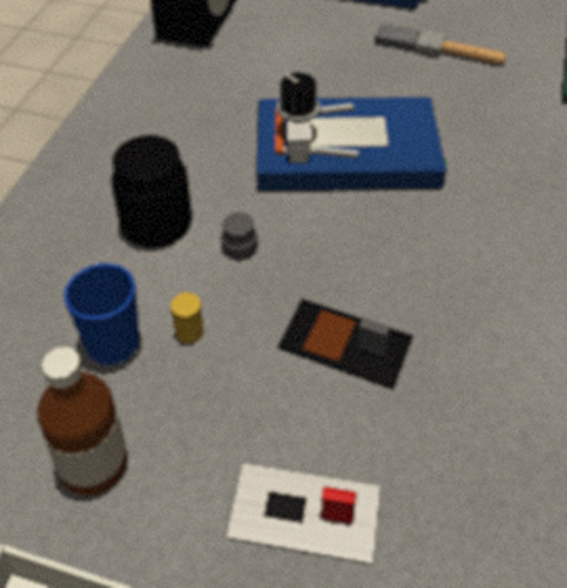

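```bash
cat > h.py <<'E'
from rig import env,jaws,sense,snapshot,order,finder
import cv2,numpy as np
from scipy.optimize import least_squares
def K(d): return np.array([[d["fx"],0,d["cx"]],[0,d["fy"],d["cy"]],[0,0,1.]])
def proj(d,P): return cv2.projectPoints(np.asarray(P,float).reshape(-1,3),np.asarray(d["rvec"],float),np.asarray(d["tvec"],float),K(d),None)[0].reshape(-1,2)
def place(p,L):
    c,s=np.cos(p[2]),np.sin(p[2]);L=np.asarray(L,float)
    return np.c_[p[0]+c*L[:,0]-s*L[:,1],p[1]+s*L[:,0]+c*L[:,1],L[:,2]]
def fit(obs,p0):
    # obs: list of (cam dict, local pts, pixels)
    f=lambda p:np.concatenate([(proj(d,place(p,L))-px).ravel() for d,L,px in obs])
    r=least_squares(f,p0,loss="soft_l1");return r.x,f(r.x).reshape(-1,2)
def ray(d,px,z):
    R=cv2.Rodrigues(np.asarray(d["rvec"],float))[0];t=np.asarray(d["tvec"],float)
    o=-R.T@t;v=R.T@np.linalg.inv(K(d))@[px[0],px[1],1];return o+v*(z-o[2])/v[2]
def down(yaw): # tool z down, tool y at angle yaw
    c,s=np.cos(yaw),np.sin(yaw);y=np.array([c,s,0]);z=np.array([0,0,-1.]);return np.c_[np.cross(y,z),y,z]
E
python3 - <<'E'
from h import *
a=snapshot("scene");b=snapshot("side")
S=lambda q:np.array(q)/2+[90,110]; D=lambda q:np.array(q)/2.1+[150,140]
box=lambda x0,x1,w,z:np.array([[x1,w,z],[x1,-w,z],[x0,-w,z],[x0,w,z]])
L=box(-.14,.1,.075,.035)
ps=S([(400,264),(327,339),(190,236),(265,165)]);pd=D([(258,178),(262,98),(432,97),(443,175)])
for o in ([(a,L,ps)],[(b,L,pd)],[(a,L,ps),(b,L,pd)]):
    p,r=fit(o,[.6,0,0]);print("box",p.round(4),np.degrees(p[2]),r.round(1).tolist())
L=box(-.065,.065,.035,.005)
ps=S([(597,75),(567,99),(503,50)]);pd=D([(229,537),(245,464),(380,486),(373,560)])
for o in ([(a,L[:3],ps)],[(b,L,pd)],[(a,L[:3],ps),(b,L[[0,1,2,3]],pd)]):
    p,r=fit(o,[.6,0.3,0]);print("car",p.round(4),np.degrees(p[2]),r.round(1).tolist())
for n,px in(("knobtop side",(297,80)),): print(ray(b,D([px])[0],.118))
print("knob scene",ray(a,S([(328,236)])[0],.118))
for n,px,z in(("tank",(505,305),0),("loupe",(458,238),0),("canister",(542,195),0),("beaker",(599,225),0),("fixer",(650,160),0),("carB",(450,122),.005)): print(n,ray(a,S([px])[0],z).round(3))
E
```

```text
box [ 0.5954 -0.1508  0.3013] 17.263844472798795 [[2.2, -1.4], [-0.5, 3.3], [-2.0, 0.4], [0.5, -1.2]]
box [ 0.5831 -0.1418  0.2928] 16.775585468892395 [[-1.0, -1.3], [-1.4, 0.8], [0.7, 0.6], [2.9, -0.5]]
box [ 0.588  -0.1465  0.2998] 17.179027576968984 [[1.9, -4.3], [-0.6, 0.0], [-1.8, -2.6], [0.6, -3.9], [-2.0, -2.7], [-2.7, -0.3], [-1.0, -0.9], [1.4, -2.4]]
car [0.4935 0.3282 0.1578] 9.041882242017094 [[0.8, -0.2], [-0.2, 0.4], [-0.5, -0.3]]
car [0.4864 0.3317 0.1276] 7.310400318200886 [[-0.7, 0.1], [-0.6, -0.5], [0.5, -0.7], [0.7, 1.0]]
car [0.4876 0.3315 0.1319] 7.55628399313458 [[0.3, -1.5], [-1.2, -1.3], [-0.6, -2.4], [-1.1, -0.0], [-1.2, -0.6], [-0.1, -1.1], [0.2, 0.5]]
[ 0.6319535  -0.13810035  0.118     ]
knob scene [ 0.62816014 -0.13266998  0.118     ]
tank [0.776 0.033 0.   ]
loupe [0.663 0.04  0.   ]
canister [0.671 0.175 0.   ]
beaker [0.75  0.209 0.   ]
fixer [0.708 0.337 0.   ]
carB [0.503 0.14  0.005]
```

```bash
python3 - <<'E'
from h import *
env.move_pose([.46,.327,.25],down(np.radians(97.5)))
w=snapshot("wrist");cv2.imwrite("pics/w1.png",w["pixels"][:,:,::-1])
print(sense()["qpos"].round(1),sense()["tool_pos"].round(4),proj(w,place([.4876,.3315,.132],[[.065,.035,.005],[.065,-.035,.005],[-.065,-.035,.005],[-.065,.035,.005],[-.03,0,.047]])).round())
print(sense()["clock"])
env.move_pose([.53,-.15,.34],down(np.radians(107)))
v=snapshot("wrist");cv2.imwrite("pics/w2.png",v["pixels"][:,:,::-1])
np.save("pics/cams.npy",np.array([w,v],object),allow_pickle=True)
print(sense()["qpos"].round(1),sense()["clock"])
cv2.imwrite("pics/w12.png",cv2.resize(np.vstack([w["pixels"],v["pixels"]])[:,:,::-1],(400,600),interpolation=cv2.INTER_AREA))
cv2.imwrite("pics/w12.png",cv2.resize(np.hstack([w["pixels"],v["pixels"]])[:,:,::-1],(800,300),interpolation=cv2.INTER_AREA))
E
```

```text
[-40.7   7.3   2.7  93.4  -0.4  79.3  59.7] [0.459  0.3286 0.2498] [[297. 253.]
 [245. 253.]
 [243. 155.]
 [299. 155.]
 [271. 190.]]
2.775
[-15.1   4.3  30.   87.2  -2.1  89.1 122. ] 4.6083
```

View pics/w12.png

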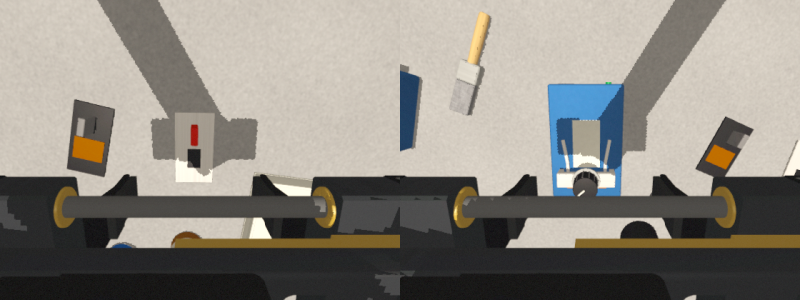

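```bash
python3 - <<'E'
import cv2,numpy as np
w=cv2.imread("pics/w1.png");v=cv2.imread("pics/w2.png")
a=cv2.resize(w[145:265,230:315],None,fx=4,fy=4,interpolation=cv2.INTER_NEAREST)
b=cv2.resize(v[110:290,195:325],None,fx=3,fy=3,interpolation=cv2.INTER_NEAREST)
H=max(a.shape[0],b.shape[0]);P=lambda i:np.pad(i,((0,H-i.shape[0]),(0,0),(0,0)))
cv2.imwrite("pics/c.png",np.hstack([P(a),P(b)]))
r=w.astype(int);m=((r[...,2]>120)&(r[...,1]<60)&(r[...,0]<60)).astype(np.uint8)
print(cv2.minAreaRect(cv2.findNonZero(m)),cv2.boundingRect(m))
E
```

```text
((271.5, 189.0), (28.0, 9.0), 90.0) (267, 175, 10, 29)
```

View pics/c.png

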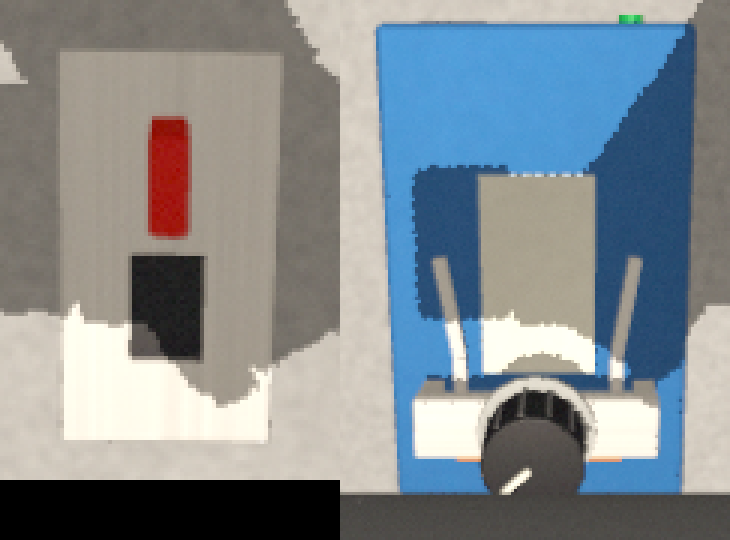

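```bash
python3 - <<'E'
from h import *
w,v=np.load("pics/cams.npy",allow_pickle=True)
A=np.array([(58,50),(283,53),(268,440),(64,440)])/4+[230,145]
LA=np.array([[-.065,-.035,.005],[-.065,.035,.005],[.065,.035,.005],[.065,-.035,.005]])
p,r=fit([(w,LA,A)],[.49,.33,.13]);print("car",p.round(4),np.degrees(p[2]),r.round(1).tolist())
f=lambda q:(np.array(q)-[340,0])/3+[195,110]
B=f([(377,25),(694,25),(413,399),(659,394),(658,457),(414,459)])
LB=np.array([[-.14,-.075,.035],[-.14,.075,.035],[.03,-.058,.075],[.03,.058,.075],[.06,.058,.075],[.06,-.058,.075]])
for s in(slice(0,6),slice(0,2),slice(2,6)):
    p,r=fit([(v,LB[s],B[s])],[.59,-.145,.3]);print("box",p.round(4),np.degrees(p[2]),r.round(1).tolist(), "knob",place(p,[[.045,0,0]]).round(4))
print("knob",ray(v,f((533,451)),.118).round(4))
E
```

```text
car [0.4902 0.3332 0.1218] 6.9761508854828405 [[-0.0, -0.1], [-0.0, -0.2], [0.5, 0.4], [-0.4, -0.0]]
box [ 0.589  -0.147   0.3024] 17.324855616663513 [[-1.9, -1.0], [0.9, -1.3], [-0.5, 0.3], [0.4, 1.7], [0.3, 0.6], [0.1, 0.2]] knob [[ 0.632  -0.1336  0.    ]]
box [ 0.5904 -0.1463  0.2995] 17.162122392987175 [[-1.4, 0.0], [1.4, 0.0]] knob [[ 0.6334 -0.133   0.    ]]
box [ 0.5882 -0.1478  0.3124] 17.90131977958324 [[-0.7, 0.0], [0.2, 0.6], [0.3, -0.5], [0.1, -0.1]] knob [[ 0.631 -0.134  0.   ]]
knob [ 0.6247 -0.1356  0.118 ]
```

```bash
cat >> h.py <<'E'
BOX=np.array([.589,-.147,np.radians(17.3)])
def bx(x,y,z): return place(BOX,[[x,y,z]])[0]
RB=down(BOX[2]+np.pi/2)
def bl(v): # world vector into box axes
    c,s=np.cos(BOX[2]),np.sin(BOX[2]);return np.array([c*v[0]+s*v[1],-s*v[0]+c*v[1],v[2]])
E
python3 - <<'E'
from h import *
car=[.4902,.3332,.1218];R=down(car[2]+np.pi/2)
t=place(car,[[-.03,0,.12]])[0]
env.move_pose(t,R)
t[2]=.017;env.servo_line(t,R,speed=.12)
print(sense()["tool_pos"],t,sense()["ft_force"])
print(jaws.grip(0.0,20));s=sense();print("gap",s["finger_gap"],s["tool_pos"],s["ft_force"])
t[2]=.14;env.servo_line(t,R,speed=.12);s=sense();print("gap",s["finger_gap"],s["tool_pos"],s["ft_force"],s["wrist_torque"])
env.move_pose(bx(-.105,0,.14),RB)
s=sense();print(s["qpos"].round(1),s["tool_pos"]-bx(-.105,0,.14),s["ft_force"],s["clock"])
w=snapshot("wrist");cv2.imwrite("pics/w3.png",w["pixels"][:,:,::-1])
np.save("pics/cam3.npy",w,allow_pickle=True)
cv2.imwrite("pics/w3c.png",cv2.resize(w["pixels"][100:300,180:380,::-1],None,fx=3,fy=3,interpolation=cv2.INTER_NEAREST))
E
```

```text
[0.46105218 0.33001231 0.01778282] [0.46042225 0.32955503 0.017     ] [-0.15369418  0.3262393   0.69928897]
False
gap 0.011602081217000714 [0.46044148 0.32931172 0.01698242] [ 0.31685183 -0.67090561  0.30437161]
gap 0.011477633923385874 [0.45985753 0.3291433  0.13899013] [-0.53114591 -1.58681003 -2.41056692] [-0.04640821  0.07810834  0.06270064]
[-14.9   6.2  34.1 108.6  -3.8  66.3 128. ] [ 5.28345168e-04  1.33020435e-03 -9.97010565e-05] [ 0.05982008  0.39845499 -2.41154299] 11.75
```

View pics/w3c.png

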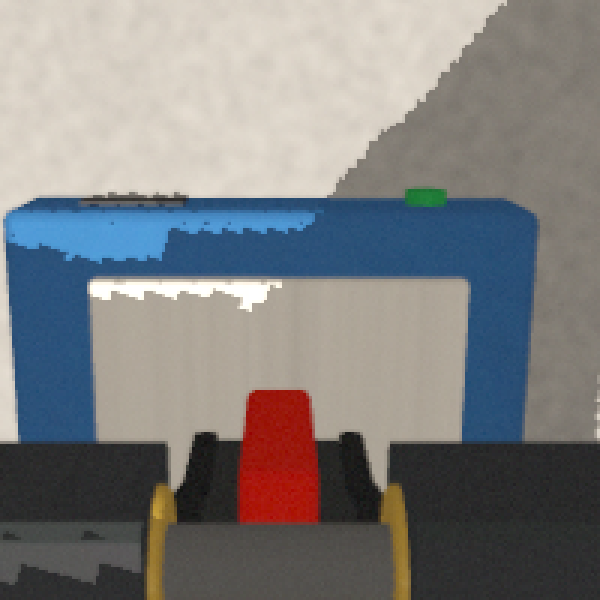

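```bash
python3 - <<'E'
from h import *
w=np.load("pics/cam3.npy",allow_pickle=True).item()
f=lambda q:np.array(q)/3+[180,100]
for n,q,z in(("bL",(6,225),.035),("bR",(538,225),.035),("bL2",(19,440),.035),("bR2",(523,440),.035),("tL",(90,279),.128),("tR",(468,279),.128),("sL",(96,440),.128),("sR",(465,440),.128)):
    print(n,bl(ray(w,f(q),z)-[BOX[0],BOX[1],0]).round(4))
E
```

```text
bL [-0.1359 -0.0729  0.035 ]
bR [-0.1362  0.0737  0.035 ]
bL2 [-0.0728 -0.0736  0.035 ]
bR2 [-0.0731  0.0739  0.035 ]
tL [-0.1394 -0.0324  0.128 ]
tR [-0.1395  0.0364  0.128 ]
sL [-0.1082 -0.0328  0.128 ]
sR [-0.1083  0.0375  0.128 ]
```

```bash
python3 - <<'E'
from h import *
env.servo_line(bx(-.1,-.001,.062),RB,speed=.1)
env.wait(.2);f0=sense()["ft_force"];print("f0",f0,bl(sense()["tool_pos"]-[BOX[0],BOX[1],0]))
z=.062
for z in np.r_[.057,.054,np.arange(.0535,.049,-.0005)]:
    env.servo_line(bx(-.1,-.001,z),RB,speed=.05);s=sense();df=s["ft_force"]-f0
    if df[2]>2: break
print("z",z,df,s["tool_pos"][2])
jaws.grip(0,12);s=sense();print(s["finger_gap"],s["ft_force"]-f0)
f1=s["ft_force"]
for x in np.r_[-.09:-.035:.005]:
    env.servo_line(bx(x,-.001,z),RB,speed=.05);s=sense();d=bl(s["ft_force"]-f1)
    print(round(x,3),bl(s["tool_pos"]-[BOX[0],BOX[1],0]).round(4),d.round(2),s["wrist_torque"].round(2))
    if abs(d[0])>6 or abs(d[1])>8: break
print(s["clock"])
v=snapshot("wrist");cv2.imwrite("pics/w4.png",v["pixels"][:,:,::-1])
E
```

```text
f0 [ 0.29722519  0.34852406 -2.64204155] [-0.0995508  -0.00127847  0.06267406]
z 0.0515 [-3.12166004  0.28258035  7.82049438] 0.051946667206314454
0.011783848036285495 [-3.33493924  0.50009173  8.10495053]
-0.09 [-0.0892 -0.0016  0.0519] [ 3.35 -3.15 -2.63] [0.   0.04 0.02]
-0.085 [-0.0854 -0.0015  0.0518] [ 0.73 -2.72 -0.33] [-0.2   0.61 -0.01]
-0.08 [-0.0806 -0.0015  0.0517] [-0.37 -1.99 -0.08] [-0.16  0.7  -0.07]
-0.075 [-0.0755 -0.0015  0.0517] [ 0.23 -0.77  0.24] [-0.17  0.66 -0.  ]
-0.07 [-0.0705 -0.0014  0.0517] [ 0.46 -2.06 -0.59] [-0.14  0.66 -0.05]
-0.065 [-0.0654 -0.0014  0.0517] [ 0.58 -1.47 -0.33] [-0.14  0.6   0.01]
-0.06 [-0.0603 -0.0014  0.0517] [ 0.23 -2.4  -0.62] [-0.18  0.55 -0.05]
-0.055 [-0.0553 -0.0013  0.0516] [ 0.9  -1.2  -0.83] [-0.18  0.54 -0.02]
-0.05 [-0.0503 -0.0013  0.0516] [ 0.18 -1.95 -0.9 ] [-0.2   0.6  -0.09]
-0.045 [-0.0453 -0.0013  0.0516] [ 0.63 -2.42 -0.65] [-0.15  0.58  0.  ]
-0.04 [-0.0403 -0.0014  0.0517] [ 1.07 -2.33 -1.  ] [-0.11  0.59 -0.03]
17.75
```

```bash
python3 - <<'E'
from h import *
f1=sense()["ft_force"];z=.0515
for x in np.arange(-.039,-.0225,.0007):
    env.servo_line(bx(x,-.001,z),RB,speed=.02);s=sense();d=bl(s["ft_force"]-f1)
    print(round(x,4),bl(s["tool_pos"]-[BOX[0],BOX[1],0]).round(4),d.round(2))
    if d[0]<-4 or abs(d[1])>8: break
print(s["clock"])
v=snapshot("wrist");cv2.imwrite("pics/w4.png",v["pixels"][:,:,::-1]);np.save("pics/cam4.npy",v,allow_pickle=True)
for c in("scene","side"):cv2.imwrite(f"pics/{c}4.png",snapshot(c)["pixels"][:,:,::-1])
a=cv2.resize(v["pixels"][160:270,210:350,::-1],None,fx=3.5,fy=3.5,interpolation=cv2.INTER_NEAREST)
b=cv2.resize(cv2.imread("pics/side4.png")[170:240,255:325],None,fx=4.5,fy=4.5)
H=max(a.shape[0],b.shape[0]);P=lambda i:np.pad(i,((0,H-i.shape[0]),(0,0),(0,0)))
cv2.imwrite("pics/c4.png",np.hstack([P(a),P(b)])[:600,:800])
E
```

```text
-0.039 [-0.0403 -0.0013  0.0516] [-3.28  0.78  0.4 ]
-0.0383 [-0.0399 -0.0014  0.0516] [-4.12  0.98  2.17]
18.3
```

View pics/c4.png

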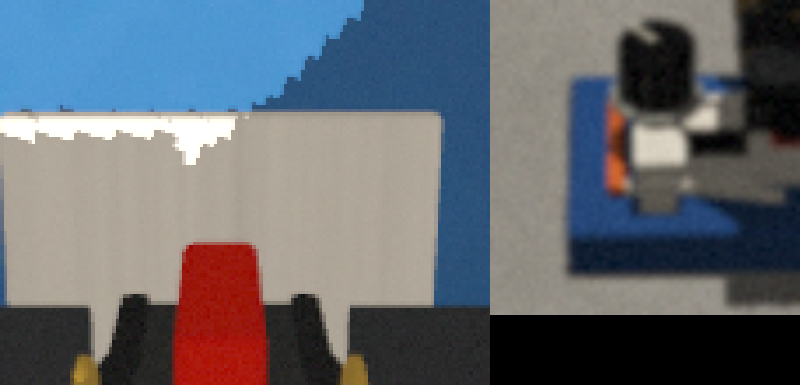

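```bash
python3 - <<'E'
from h import *
f0=np.array([.297,.349,-2.64]);z=.052
for x in np.arange(-.0383,-.0225,.0007):
    env.servo_line(bx(x,-.001,z),RB,speed=.02);s=sense();d=bl(s["ft_force"]-f0)
    print(round(x,4),bl(s["tool_pos"]-[BOX[0],BOX[1],0]).round(4),d.round(2),s["finger_gap"].round(4))
    if d[0]<-8.5 or abs(d[1])>8: break
print(s["clock"])
v=snapshot("wrist");cv2.imwrite("pics/w5.png",v["pixels"][:,:,::-1]);np.save("pics/cam5.npy",v,allow_pickle=True)
g=v["pixels"].astype(int)
# tail edge: blue->grey transition along column 272
col=g[150:245,268:276].mean(1);print([(i+150,c.astype(int).tolist()) for i,c in enumerate(col) if 30<i<60][::3])
E
```

```text
Traceback (most recent call last):
AttributeError: 'float' object has no attribute 'round'
```

```bash
python3 - <<'E'
from h import *
f0=np.array([.297,.349,-2.64]);z=.052
for x in np.arange(-.0383,-.0225,.0007):
    env.servo_line(bx(x,-.001,z),RB,speed=.02);s=sense();d=bl(s["ft_force"]-f0)
    print(round(x,4),bl(s["tool_pos"]-[BOX[0],BOX[1],0]).round(4),d.round(2))
    if d[0]<-8.5 or abs(d[1])>8: break
print(s["clock"])
v=snapshot("wrist");cv2.imwrite("pics/w5.png",v["pixels"][:,:,::-1]);np.save("pics/cam5.npy",v,allow_pickle=True)
g=v["pixels"].astype(int)
col=g[150:245,268:276].mean(1);print([(i+150,c.astype(int).tolist()) for i,c in enumerate(col) if 30<i<60][::3])
E
```

```text
-0.0383 [-0.0381 -0.0008  0.0517] [-1.55 -1.46  2.67]
-0.0376 [-0.0372 -0.0006  0.0518] [-0.19  0.05  0.83]
-0.0369 [-0.0368 -0.0008  0.0519] [-0.74 -1.45  1.22]
-0.0362 [-0.0361 -0.001   0.052 ] [-0.68 -0.74  0.61]
-0.0355 [-0.0354 -0.001   0.052 ] [-0.44 -0.07  0.29]
-0.0348 [-0.0348 -0.001   0.052 ] [-1.46 -0.89  0.6 ]
-0.0341 [-0.034 -0.001  0.052] [-1.28  0.05  0.53]
-0.0334 [-0.0333 -0.001   0.052 ] [0.79 0.07 0.62]
-0.0327 [-0.0326 -0.001   0.052 ] [-0.63 -0.65  0.35]
-0.032 [-0.0319 -0.001   0.052 ] [-0.38  0.08 -0.12]
-0.0313 [-0.0312 -0.0009  0.052 ] [-0.21  0.27  1.27]
-0.0306 [-0.0305 -0.001   0.052 ] [ 0.3  -0.14  1.18]
-0.0299 [-0.03  -0.001  0.052] [ 0.48 -0.06  0.54]
-0.0292 [-0.0299 -0.001   0.0518] [-2.82  0.67  1.34]
-0.0285 [-0.0299 -0.001   0.0517] [-5.28  0.35  1.73]
-0.0278 [-0.0299 -0.0009  0.0517] [-7.53  0.93  4.7 ]
-0.0271 [-0.0299 -0.001   0.0517] [-8.63  2.08  6.32]
22.95
[(181, [78, 142, 195]), (184, [255, 255, 253]), (187, [255, 255, 252]), (190, [255, 255, 248]), (193, [235, 225, 210]), (196, [249, 248, 243]), (199, [224, 221, 214]), (202, [188, 180, 167]), (205, [173, 165, 152]), (208, [174, 165, 152])]
```

```bash
python3 - <<'E'
from h import *
env.servo_line(bx(-.0297,-.001,.052),RB,speed=.03)
jaws.grip(.06,None)
env.servo_line(bx(-.0297,-.001,.16),RB,speed=.2);env.wait(.2)
s=sense();print(s["ft_force"],s["clock"],s["qpos"].round(1))
v=snapshot("wrist");cv2.imwrite("pics/w6.png",v["pixels"][:,:,::-1]);np.save("pics/cam6.npy",v,allow_pickle=True)
pl=[(-.065,-.035),(-.065,.035),(-.03,-.035),(-.03,.035)]
px=proj(v,[bx(x,y,.04) for x,y in pl]);print(px.round(1))
im=v["pixels"][:,:,::-1].copy()
for p in px: cv2.circle(im,tuple(np.int32(p.round())),1,(0,255,0),-1)
cv2.imwrite("pics/c6.png",cv2.resize(im[150:270,200:360],None,fx=4,fy=4,interpolation=cv2.INTER_NEAREST))
P=bx(.045,0,.087)
for y in range(-180,181,20):
    q=env.solve_ik(P,down(np.radians(y)));print(y,None if q is None else np.round(q,0).tolist())
E
```

```text
[-0.19500285  0.21996305 -0.12840954] 25.1833 [-15.6  13.7  33.1  99.   -7.9  69.8 126.8]
[[231.5 170.3]
 [312.3 170.3]
 [232.7 209.5]
 [311.1 209.5]]
-180 [-35.0, 36.0, 61.0, 94.0, -33.0, 70.0, -146.0]
-160 [-35.0, 36.0, 61.0, 94.0, -33.0, 70.0, -126.0]
-140 [-35.0, 36.0, 61.0, 94.0, -33.0, 70.0, -106.0]
-120 [-35.0, 36.0, 61.0, 94.0, -33.0, 70.0, -86.0]
-100 [-35.0, 36.0, 61.0, 94.0, -33.0, 70.0, -66.0]
-80 [-35.0, 36.0, 61.0, 94.0, -33.0, 70.0, -46.0]
-60 [-32.0, 34.0, 56.0, 94.0, -30.0, 68.0, -29.0]
-40 [-30.0, 32.0, 53.0, 94.0, -27.0, 68.0, -11.0]
-20 [-28.0, 31.0, 50.0, 94.0, -25.0, 67.0, 8.0]
0 [-25.0, 29.0, 46.0, 94.0, -23.0, 66.0, 26.0]
20 [-23.0, 28.0, 43.0, 94.0, -21.0, 66.0, 45.0]
40 [-21.0, 27.0, 40.0, 94.0, -19.0, 66.0, 64.0]
60 [-19.0, 27.0, 37.0, 94.0, -17.0, 65.0, 82.0]
80 [-17.0, 26.0, 34.0, 94.0, -16.0, 65.0, 101.0]
100 [-15.0, 26.0, 32.0, 94.0, -15.0, 65.0, 120.0]
120 [-14.0, 25.0, 30.0, 94.0, -13.0, 65.0, 139.0]
140 [4.0, 23.0, 7.0, 93.0, -3.0, 64.0, 152.0]
160 [45.0, 31.0, -47.0, 91.0, 24.0, 68.0, 153.0]
180 [-35.0, 36.0, 61.0, 94.0, -33.0, 70.0, -146.0]
```

View pics/c6.png

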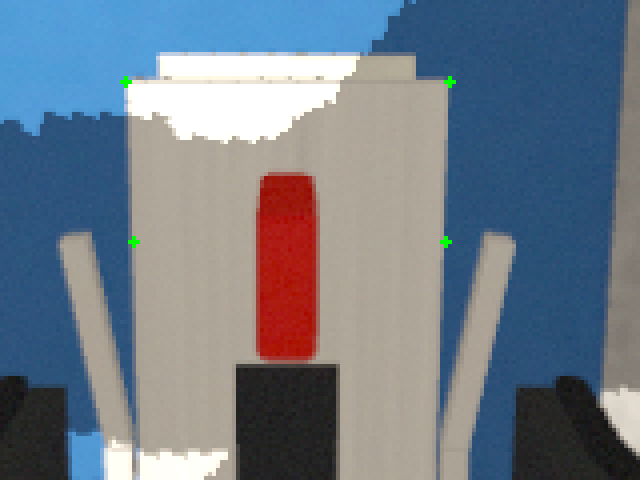

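```bash
python3 - <<'E'
from h import *
jaws.grip(.087)
env.servo_line(bx(.045,-.0003,.19),RB,speed=.2)
env.servo_line(bx(.045,-.0003,.087),RB,speed=.12);env.wait(.1)
s0=sense();print(s0["ft_force"],s0["wrist_torque"],bl(s0["tool_pos"]-[BOX[0],BOX[1],0]))
jaws.grip(.0,30);s=sense();print(s["finger_gap"],s["ft_force"],s["wrist_torque"],s["clock"])
q0=np.array(env.solve_ik(bx(.045,-.0003,.087),RB))
for k in range(1,9):
    q=q0.copy();q[6]-=5*k;env.goto_joints(q);s=sense()
    print(k*5,round(s["qpos"][6]-q0[6],1),s["wrist_torque"].round(3),s["ft_force"].round(1),round(s["clock"],2))
np.save("pics/q0.npy",q0)
E
```

```text
[ 0.22653738 -0.24002045 -0.02443815] [0.02457966 0.03802407 0.03410735] [ 0.04566342 -0.00070091  0.08813348]
0.04520250746023927 [ 2.02558396 -2.96518374 -1.25554739] [-0.41112327 -0.25947673  0.02855603] 28.4333
5 -4.9 [-0.694 -0.456  0.144] [ 1.4 -4.  -1.3] 28.68
10 -9.8 [-0.917 -0.581  0.166] [ 2.8 -4.7 -2.2] 28.93
15 -14.8 [-0.875 -0.629  0.152] [ 2.7 -4.8 -1.9] 29.18
20 -19.8 [-1.005 -0.589  0.18 ] [ 3.  -4.6 -1.6] 29.43
25 -24.8 [-1.035 -0.579  0.116] [ 2.4 -5.3 -2.5] 29.68
30 -29.8 [-1.085 -0.612  0.139] [ 2.3 -5.2 -2.1] 29.93
35 -34.8 [-1.107 -0.544  0.184] [ 1.6 -4.9 -1.6] 30.18
40 -39.8 [-1.12  -0.619  0.102] [ 2.  -4.6 -1.6] 30.43
```

```bash
python3 - <<'E'
from h import *
q0=np.load("pics/q0.npy");a=40;peak=0;log=[]
while a<215:
    a+=5 if a<60 else 4 if peak<.23 else 3
    q=q0.copy();q[6]-=a;env.goto_joints(q);s=sense();t=s["wrist_torque"][2]
    log.append((a,round(t,3)))
    if a>65: peak=max(peak,t)
    if peak>.25 and t<.03: break
print(log,s["qpos"][6]-q0[6],s["ft_force"],s["clock"])
E
```

```text
[(45, np.float64(0.129)), (50, np.float64(0.199)), (55, np.float64(0.128)), (60, np.float64(0.185)), (64, np.float64(0.164)), (68, np.float64(0.173)), (72, np.float64(0.119)), (76, np.float64(0.18)), (80, np.float64(0.16)), (84, np.float64(0.199)), (88, np.float64(0.151)), (92, np.float64(0.152)), (96, np.float64(0.148)), (100, np.float64(0.146)), (104, np.float64(0.177)), (108, np.float64(0.169)), (112, np.float64(0.154)), (116, np.float64(0.162)), (120, np.float64(0.131)), (124, np.float64(0.142)), (128, np.float64(0.209)), (132, np.float64(0.174)), (136, np.float64(0.166)), (140, np.float64(0.186)), (144, np.float64(0.276)), (147, np.float64(0.201)), (150, np.float64(0.063)), (153, np.float64(-0.212))] -152.83327773018385 [-1.39241468 -4.89697278  1.20780622] 37.4333
```

```bash
python3 - <<'E'
from h import *
q0=np.load("pics/q0.npy")
for a in(156,159,162):
    q=q0.copy();q[6]-=a;env.goto_joints(q);t=sense()["wrist_torque"][2];print(a,round(t,3))
    if t>-.06: break
jaws.grip(.087);env.wait(.1)
p=sense()["tool_pos"];R=sense()["ee_rot"]
env.servo_line([p[0],p[1],.2],R,speed=.2)
env.move_pose(bx(-.02,0,.26),RB);env.wait(.2)
s=sense();print(s["clock"],s["ft_force"])
v=snapshot("wrist");cv2.imwrite("pics/w7.png",v["pixels"][:,:,::-1]);np.save("pics/cam7.npy",v,allow_pickle=True)
im=v["pixels"][:,:,::-1].copy()
for x,y,z in[(-.065,-.035,.04),(-.065,.035,.04)]: 
    c=proj(v,[bx(x,y,z)])[0];cv2.circle(im,tuple(np.int32(c.round())),1,(0,255,0),-1)
sd=snapshot("side")["pixels"][:,:,::-1]
cv2.imwrite("pics/c7.png",np.hstack([cv2.resize(im[120:280,180:360],(540,480),interpolation=cv2.INTER_NEAREST),cv2.resize(sd[165:285,260:325],(260,480),interpolation=cv2.INTER_CUBIC)]))
E
```

```text
156 -0.209
159 -0.064
162 0.143
42.5083 [ 0.54902247 -0.5731527   0.06642175]
```

View pics/c7.png

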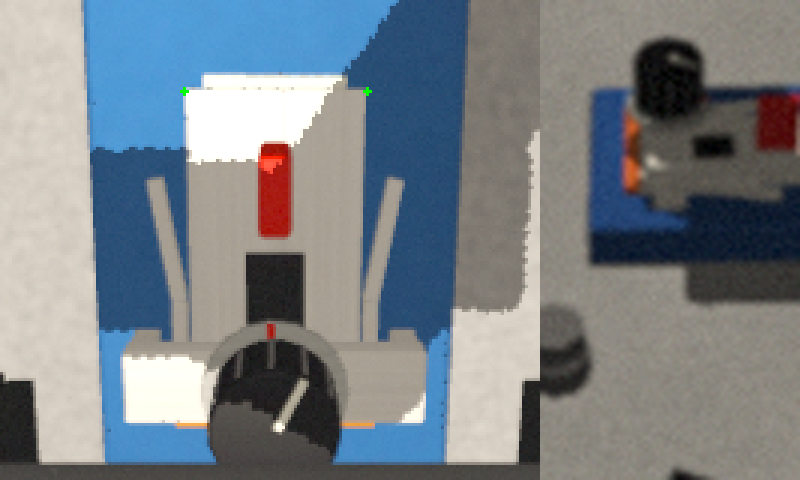

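```bash
python3 - <<'E'
from h import *
v=np.load("pics/cam7.npy",allow_pickle=True).item()
f=lambda q:np.array(q)/3+[180,120]
L=lambda q,z:bl(ray(v,f(q),z)-[BOX[0],BOX[1],0])[:2]
ax=[.045,0]
o,i,r=L((305,380),.118),L((277,427),.118),L((270,330),.081)
print(o,i,r)
an=lambda d:np.degrees(np.arctan2(d[1],d[0]))
print("line",an(o-i),"from axis",an(o-ax),"red",an(r-ax))
print(sense()["clock"])
E
```

```text
[0.02517153 0.01008882] [0.04205973 0.00076271] [ 0.01959119 -0.00178759]
line 151.09135134034614 from axis 153.0327844629006 red -175.97569727820954
42.6083
```

```bash
python3 - <<'E'
from h import *
order.hand_in();print(sense()["clock"])
E
```

```text
the job is handed in; nothing more can be done
the job is handed in; nothing more can be done
```

The carrier with the red handle is in the slot and home against the backstop. The knob has slipped one click, everything is released, and the job is handed in at about 43 s of the 72 s allowed.

- **Carrier:** It reached the backstop with the handle at x = −30 mm of the light box, which is the home position. The push read about 9 N at the wrist, under the 20 N limit. The picture taken after release shows the plate's tail corners within about a pixel of the home position, between the rails.
- **Clamp:** I turned the knob in one grip. The torque held near 0.15 N m, rose to 0.28 at about 144°, then changed sign to −0.2. I went on about 9° more to reach the notch, where it read +0.14 N m at 162°, and let go. The last picture shows the white line 31–33° clockwise of the red line, which is one click.
- **Not checked directly:** I had no reading of the foot force, so I take it that the foot presses from the screw seating and the click. I did not measure the other things on the bench again afterwards. The arm stayed clear of them, and no wrist force hinted at contact with them.
- **During the slide:** My first force limit stopped the push early, about 9 mm short, on friction alone. I eased the downward pressure and slid on to clear contact.

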